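# Assemble the one-cup coffee filter on the mug

### The job

Get the one-cup coffee filter ready for the morning: stand the blue mug upright in the middle of the cork coaster and let go of it, then set the steel filter chamber on the mug with its foot in the mug's mouth, then the stemmed press inside the chamber, and last the wooden ring lid down over the stem so that it sits seated on the chamber. Set each part down gently, never dropping it, let go of each before fetching the next, and leave the mixing bowl, ramekin, brush and tongs where they are.

Things in the scene. Friction and masses are not known exactly. Their poses are not given: they have to be found in the camera images.
- mug: Blue enamel mug, upright: outer diameter 68 mm (60 at the foot edge), height 80, wall 4 so the mouth is 60 wide, inner floor at 5; 0.22 kg. Origin: centre of its underside, z up. A round-bar handle stands out along its own +y to 65 mm from the axis, at heights 15 to 71; the body can be gripped across its own x.
- chamber: Steel filter chamber, round, upright; 0.16 kg. Foot disc 44 mm across, z 0 to 6 mm; flange 84 across, z 6 to 10 (its top is the inner floor); open cup wall, outer diameter 60, inner 54, z 10 to the rim at 65. Origin: centre of the foot's underside, z up. On the mug the flange rests on the mug's rim, foot 6 mm inside the mouth, origin 74 mm above the mug's.
- press: Metal press: disc 42 mm across, 8 thick, with an upright round stem 10 mm across from its middle, total height 90; stands on the disc; 0.09 kg. Origin: centre of the disc's underside, z up. On the chamber's inner floor its origin is 10 mm above the chamber's and the stem stands 35 mm above the chamber's rim.
- lid: Dark wooden ring lid, outer diameter 66 mm, z 6 to 20 mm, hole 30 across right through; under it a steel collar ring of outer diameter 42, z 0 to 6, on which it stands; 0.06 kg. Origin: centre of the collar's underside, z up. Seated, the collar hangs in the chamber's mouth, the wood rests on the rim (origin 59 mm above the chamber's), the stem sticks up through the hole.
- coaster: Round cork coaster, 110 mm across, 8 mm thick, fixed to the cart top. Origin: centre of its underside (its top is 8 mm higher), z up.
- bowl: Bystander: stainless mixing bowl, 200 mm across the rim, 85 mm high. Origin: centre of its underside.
- ramekin: Bystander: low white ceramic ramekin, 84 mm across, 45 mm high. Origin: centre of its underside.
- brush: Bystander: pastry brush with a black hard silicone head and wooden handle, lying flat, 190 mm long along its own x, 42 mm wide, 18 mm high. Origin: at the cart top, 90 mm from the head's end.
- tongs: Bystander: steel tongs lying flat, 240 mm long along its own x, about 62 mm wide, 14 mm high. Origin: at the cart top, mid-length.
Things that resemble listed ones, but are neither listed nor needed, are in the scene too. What is shaped like the chamber but orange or pink is not meant. There is more than one size of the press; the job needs the smaller.

How it is judged:
By the outcome, as a careful person would: the job done as asked, in the order asked, and still so for the second after the job is handed in, with the robot touching nothing.
It also fails if it takes over 122 s, if anything falls off the work surface, if the arm or the gripper's body presses on something with over 40 N, if the wrist force passes 120 N, or if a joint passes its speed limit or range.

### The arm

A 7-joint arm with a two-finger parallel gripper is mounted at the origin on the work surface. World frame = base frame: x ahead of the robot, y to its left, z up, the work surface at z = 0. Lengths are in m, angles in rad, forces in N, time in s.
With the tool pointing down it reaches from about 0.35 to 0.9 m from the base axis. Payload 19.9 kg.
Tool frame: the origin (TCP) lies between the finger pads; the fingertips stand 19 mm ahead of it and the grasp point (between the pads) is the TCP; z points along the fingers, y is the line along which they close (so a half turn about z gives the same grasp; the last joint's range is limited). The gripper opens to 94 mm and grips with 3 to 60 N. Pads are 16 mm wide; open, the fingers measure 119 mm over their backs; the gripper's body (75 mm by 177 mm) begins 78 mm behind the grasp point.
Start: joints at [-1.153, 0.417, -0.01, 1.614, 0.005, 1.111, -0.053], TCP at [0.277, 0.56, 0.224] pointing down, gripper open.
Joint ranges: [-2.81, 2.81], [-0.39, 2.02], [-1.27, 1.25], [0.06, 2.57], [-1.19, 4.33], [0.19, 2], [-2.82, 2.82]. Speed limits (rad/s): [1.89, 1.89, 2.39, 2.39, 3.01, 3.01, 3.01].

### API

Orientations are given as a 3x3 rotation matrix whose columns are the frame's x, y, z axes.
In Python, from rig import robot gives the robot as it stands. Calls block until the motion is done:
- robot.move_ptp(position, orientation): joint-space move of the TCP to a pose.
- robot.move_linear(position, velocity=0.15, frame=None, threshold=None): straight line of the TCP; frame=None keeps the orientation; velocity is the mean speed in m/s. With threshold (N) it stops when the force on the tool has changed by that much, and returns True; else False.
- robot.goto_joints(angles): joint-space move.
- robot.gripper_to(opening): finger opening in m; the grip force is fixed at half the most; returns when the fingers have stopped.
- robot.pause(seconds).
- robot.ik(position, orientation): joint angles nearest the present ones, or None.
- robot.get_state(): the state.
- robot.grab_frame(name): name is "side" or "top" or "wrist"; returns the picture (420x560x3 uint8, red, green, blue); there is no depth.
- robot.camera_info(name): a dict with "fx", "fy", "cx", "cy" (pixels), "rvec" (rotation vector, rad) and "tvec" (3), from world to camera coordinates, as OpenCV has them. Camera axes: x right, y down, z forward; pixel columns grow to the right and rows downward; lengths in m; the calibration is good to about 2 mm. A picture is of the moment at which its call begins: read the wrist's pose just before it. camera_info takes no time and is no camera call; for the wrist camera it gives the pose at the moment of the call.
A pose or a line that the arm cannot do raises robot.PlanningError and nothing moves.
- robot.sign_off(): hands the job in; it is judged then, once.
The state is a dict: "time": time; "qpos": joint angles; "joint_vel": joint speeds; "effort": joint torques, N m; "ee_pos": TCP position; "tool_rot": TCP orientation; "force": force on the tool from outside, world axes, zero at the start; "moment": the same for the moment, N m; "opening": finger opening in m; "grasp_force": force on a finger pad.
Only numpy, scipy, OpenCV 4.12 (cv2) and the standard library are available. Lean on these libraries where they do the work, as an engineer would, in place of code of your own. Each camera call takes 0.05 s, during which the arm holds its last target. There are 200 camera calls.

## Working session

There is one attempt and no reset: what is moved stays moved. The work goes in short steps, each a Python script; the robot and the scene stay as the last script left them, time stands still between calls to the robot, and variables do not carry over. Pictures are saved under pics/ and viewed, at most 14 in all, crops included, and the job is handed in when it is done.

```bash
ls; mkdir -p pics
python3 - <<'E'
from rig import robot
import cv2
for n in("side","top"):
    im=robot.grab_frame(n); cv2.imwrite(f"pics/{n}0.png",im[:,:,::-1]); print(robot.camera_info(n))
s=robot.get_state(); print(s["time"],s["ee_pos"],s["tool_rot"],s["opening"])
E
```

```text
pics
{'fx': 479.5464155755615, 'fy': 479.5464155755615, 'cx': 282.95042598445974, 'cy': 209.31132299178313, 'rvec': array([ 2.38572129, -0.11973758,  0.0684813 ]), 'tvec': array([-0.55682997,  0.05790387,  1.18375788])}
{'fx': 477.59216433018366, 'fy': 477.59216433018366, 'cx': 284.384543536052, 'cy': 206.76835104916762, 'rvec': array([ 2.19337284, -2.13877863,  0.08011846]), 'tvec': array([-0.00942251,  0.56634541,  1.19414126])}
0.1 [0.27665323 0.5600916  0.22388257] [[-8.96592001e-01  4.42857323e-01 -4.18365089e-04]
 [ 4.42857514e-01  8.96591417e-01 -1.02681587e-03]
 [-7.96303797e-05 -1.10591102e-03 -9.99999385e-01]] 0.0942837541016889
```

View pics/top0.png

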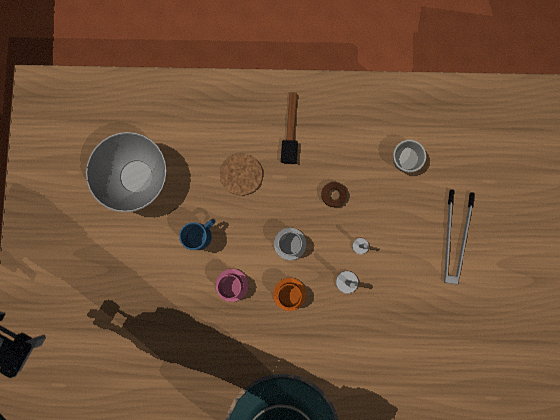

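View pics/side0.png

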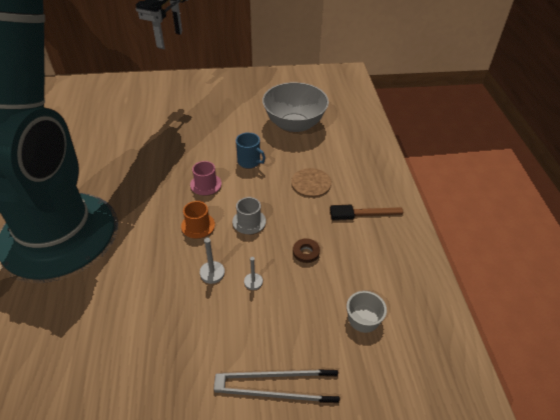

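The top view shows the mug at (196,236) with its handle toward (215,223), the coaster at (241,174), the steel chamber at (290,243) and the lid at (335,195). The small press is at (361,246); the larger one is at (348,283). The side view confirms everything stands upright: mug (249,150), chamber (249,213), small press disc (254,281), lid (306,250), coaster (311,182).

```bash
cat > h.py <<'E'
import cv2, numpy as np
def ray(ci,uv,z):
    R=cv2.Rodrigues(ci["rvec"])[0]; c=-R.T@ci["tvec"]
    d=R.T@np.array([(uv[0]-ci["cx"])/ci["fx"],(uv[1]-ci["cy"])/ci["fy"],1.0])
    return c+d*(z-c[2])/d[2]
def blob(im,lo,hi,box):
    """biggest HSV-mask contour inside box (x0,y0,x1,y1), in image pixels"""
    x0,y0,x1,y1=box
    m=cv2.inRange(cv2.cvtColor(np.ascontiguousarray(im[y0:y1,x0:x1]),cv2.COLOR_RGB2HSV),np.array(lo),np.array(hi))
    cs=cv2.findContours(m,cv2.RETR_EXTERNAL,cv2.CHAIN_APPROX_NONE)[0]
    return max(cs,key=cv2.contourArea)+np.array([x0,y0])
def circ(ci,cnt,z):
    """contour cast on plane z: enclosing-circle centre, diameter"""
    p=np.array([ray(ci,q[0],z)[:2] for q in cnt],np.float32)
    (c,r)=cv2.minEnclosingCircle(p); return np.array(c),2*r
E
python3 - <<'E'
import cv2,numpy as np
from h import *
from rig import robot
im={n:cv2.imread(f"pics/{n}0.png")[:,:,::-1] for n in("top","side")}
ci={n:robot.camera_info(n) for n in im}
for n in ci: print(n,-cv2.Rodrigues(ci[n]["rvec"])[0].T@ci[n]["tvec"])
for k,n,uv,z in [("mug","top",(195,237),.075),("mug","side",(248,141),.08),("coaster","top",(241,174),.008),("coaster","side",(311,182),.008),
 ("cham","top",(292,242),.065),("cham","side",(249,206),.065),("press","top",(361,246),.008),("press","side",(254,281),.008),("lid","top",(335,194),.02),("lid","side",(306,247),.02)]:
    print(k,n,ray(ci[n],uv,z).round(3))
t=im["top"]; out=[]
for (x,y) in [(196,236),(241,174),(290,243),(335,195),(361,246),(350,270)]:
    out.append(cv2.resize(t[y-33:y+33,x-33:x+33],(264,264),interpolation=cv2.INTER_CUBIC))
cv2.imwrite("pics/c.png",np.vstack([np.hstack(out[:3]),np.hstack(out[3:])])[:,:,::-1])
hsv=cv2.cvtColor(np.ascontiguousarray(t),cv2.COLOR_RGB2HSV)
for k,(u,v) in dict(mug=(187,240),coaster=(241,174),cork2=(230,165),wood=(265,200),flange=(279,250),lid=(327,195),disc=(357,247),rim=(290,229)).items(): print(k,hsv[v,u])
E
```

```text
top [ 0.4553094  -0.01787023  1.24063825]
side [ 0.45838456 -0.82129462  0.91107295]
mug top [0.482 0.22  0.075]
mug side [0.486 0.217 0.08 ]
coaster top [0.651 0.121 0.008]
coaster side [0.649 0.115 0.008]
cham top [ 0.476 -0.017  0.065]
cham side [ 0.474 -0.014  0.065]
press top [ 0.472 -0.194  0.008]
press side [ 0.473 -0.195  0.008]
lid top [ 0.603 -0.124  0.02 ]
lid side [ 0.602 -0.118  0.02 ]
mug [103 118  26]
coaster [ 13 133 149]
cork2 [ 16 128 112]
wood [ 14 119 137]
flange [ 40  12 131]
lid [ 12 153  65]
disc [ 45   3 164]
rim [ 90   4 126]
```

View pics/c.png

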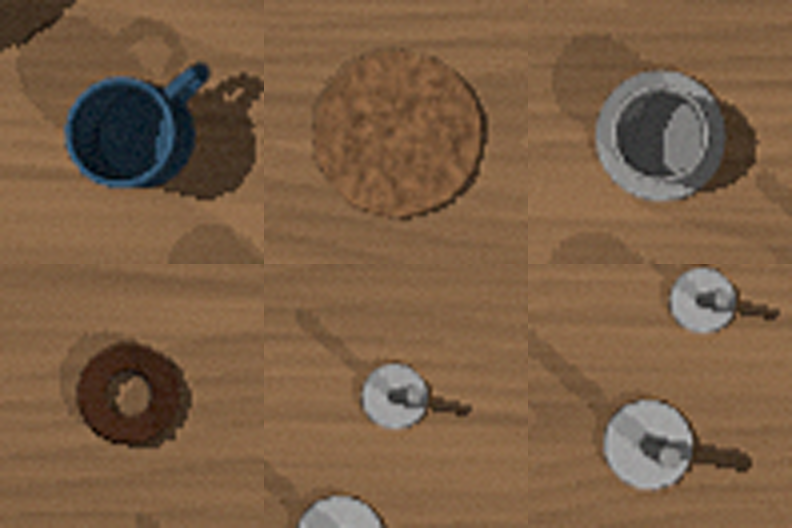

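```bash
cat >> h.py <<'E'
from rig import robot
def down(deg):
    c,s=np.cos(np.radians(deg)),np.sin(np.radians(deg)); return np.array([[-s,c,0],[c,s,0],[0,0,-1.]])
def st(m):
    s=robot.get_state(); print(m,"t%.1f"%s["time"],s["ee_pos"].round(4),"F",s["force"].round(1),"open %.4f grip %.1f"%(s["opening"],s["grasp_force"]))
def pick(xy,h,yaw,zhi,opening=.094):
    robot.gripper_to(opening)
    robot.move_ptp([*xy,h+.11],down(yaw)); robot.move_linear([*xy,h+.04],.15)
    hit=robot.move_linear([*xy,h],.08,threshold=8); st(f"at part hit={hit}")
    robot.gripper_to(0); st("gripped")
    robot.move_linear([*xy,h+.03],.08); robot.move_linear([*xy,zhi],.2); st("lifted")
def place(xy,z,yaw,zhi,opening=.094,over=.003,grab=None):
    robot.move_ptp([*xy,zhi],down(yaw)); robot.move_linear([*xy,z+.02],.15)
    if grab: snap(grab)
    hit=robot.move_linear([*xy,z-over],.025,threshold=4); st(f"down hit={hit}")
    robot.gripper_to(opening); robot.pause(.2); st("open")
    robot.move_linear([*xy,z+.03],.08); robot.move_linear([*xy,zhi],.2)
def snap(tag):
    for n in("top","side"): cv2.imwrite(f"pics/{n}{tag}.png",robot.grab_frame(n)[:,:,::-1])
E
python3 - <<'E'
from h import *
ci=robot.camera_info("top")
m=ray(ci,(193,236),.08); ht=ray(ci,(213,221),.071); cst=ray(ci,(241.3,173.8),.008)
d=ht-m; print(m,np.hypot(*d[:2]),np.degrees(np.arctan2(d[1],d[0])),cst)
for uv,z in [((290.2,243.3),.065),((289.9,243.7),.01),((335,194),.02),((361,246),.008)]: print(ray(ci,uv,z))
E
```

```text
[0.48456792 0.22444271 0.08      ] 0.05972753652776809 -50.13208786873995 [0.65175358 0.11997577 0.008     ]
[ 0.47315884 -0.01248767  0.065     ]
[ 0.47294958 -0.01149084  0.01      ]
[ 0.60304698 -0.12418104  0.02      ]
[ 0.47178599 -0.19400241  0.008     ]
```

Run:
```python
from h import *
pick((.485,.222),.048,39,.2)
place((.651,.118),.056,39,.2)
robot.move_ptp([.45,.0,.25],down(90)); snap(1); st("end")
t=cv2.imread("pics/top1.png")[120:260,170:390]; s=cv2.imread("pics/side1.png")[90:300,180:400]
cv2.imwrite("pics/c1.png",np.vstack([cv2.resize(t,(440,280)),cv2.resize(s,(440,320))]))
```

```text
at part hit=False t3.1 [0.4851 0.2219 0.0481] F [-0.3 -1.3  0.7] open 0.0940 grip 0.0
gripped t3.6 [0.4854 0.2223 0.0483] F [1.3 2.  3.7] open 0.0663 grip 29.8
lifted t4.9 [0.4844 0.2218 0.1988] F [-0.5 -0.8 -2.8] open 0.0665 grip 29.8
down hit=True t7.4 [0.6511 0.1181 0.0561] F [ 0.8 -0.5  4. ] open 0.0667 grip 29.9
open t8.2 [0.6504 0.1179 0.0557] F [-0.3  0.5 -0.2] open 0.0941 grip 0.0
end t10.5 [0.4507 0.0005 0.2494] F [0.6 0.  0.5] open 0.0941 grip 0.0
```

View pics/c1.png

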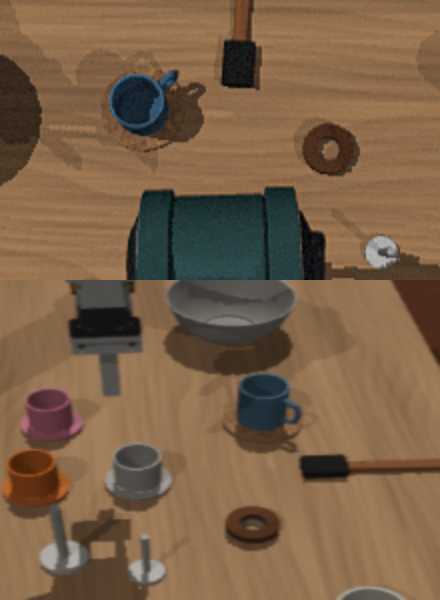

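The mug stands on the coaster: its rim is centred near top pixel (239,172), and the coaster shows all round it. I'll measure the rim and coaster before going on.

Run:
```python
from h import *
ci={n:robot.camera_info(n) for n in("top","side")}
for n,box in(("top",(215,145,275,200)),("side",(285,130,335,180))):
    im=cv2.imread(f"pics/{n}1.png")[:,:,::-1]; x0,y0,x1,y1=box
    m=cv2.inRange(cv2.cvtColor(np.ascontiguousarray(im[y0:y1,x0:x1]),cv2.COLOR_RGB2HSV),np.array((95,90,15)),np.array((125,255,255)))
    m=cv2.morphologyEx(m,cv2.MORPH_OPEN,cv2.getStructuringElement(cv2.MORPH_ELLIPSE,(9,9)))
    x,y,w,h=cv2.boundingRect(m); print(n,x+x0,y+y0,w,h)
    if n=="side": # rim ellipse centre: column mid, rim width 68mm
        pass
    cv2.imwrite(f"pics/m{n}.png",cv2.resize(np.hstack([cv2.cvtColor(m,cv2.COLOR_GRAY2BGR),im[y0:y1,x0:x1,::-1]]),None,fx=5,fy=5,interpolation=0))
print(ray(ci["top"],(239,172),.088))
```

```text
top 230 160 24 27
side 300 152 24 28
[0.64331659 0.11681051 0.088     ]
```

View pics/mtop.png

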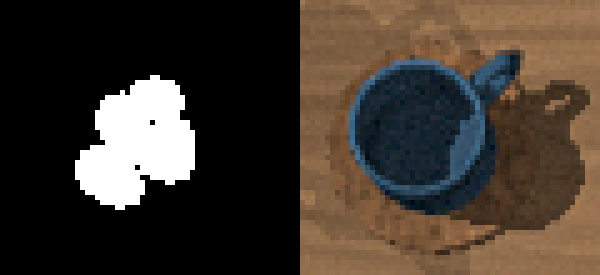

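The rim spans x 350–484 and y 58–195 in the crop, so its centre is at top pixel ≈ (238,170). That puts it near (0.649, 0.119), within about 2 mm of the coaster centre. The chamber is next.

Run:
```python
from h import *
print(ray(robot.camera_info("top"),(238,170),.088))
pick((.4735,-.0125),.044,90,.25)
place((.650,.1185),.126,90,.25)
robot.move_ptp([.472,-.194,.25],down(90)); snap(2); st("end")
t=cv2.imread("pics/top2.png")[140:210,200:290]; s=cv2.imread("pics/side2.png")[100:210,260:370]
cv2.imwrite("pics/c2.png",np.hstack([cv2.resize(t,(400,311)),cv2.resize(s,(311,311))]))
```

```text
[0.64820092 0.11943049 0.088     ]
at part hit=False t12.5 [ 0.4737 -0.0125  0.0443] F [-0.1 -0.4  0.7] open 0.0942 grip 0.0
gripped t13.1 [ 0.4736 -0.0123  0.0442] F [-1.1  2.7  5.5] open 0.0606 grip 30.0
lifted t14.7 [ 0.473  -0.0125  0.2489] F [ 0.3 -0.2 -2.1] open 0.0603 grip 30.0
down hit=True t17.2 [0.6499 0.1184 0.1262] F [-1.  -0.1  7.3] open 0.0603 grip 30.0
open t18.1 [0.6494 0.1184 0.1256] F [ 0.2 -0.3 -0.2] open 0.0938 grip 0.0
end t20.7 [ 0.4727 -0.1931  0.2498] F [0.4 1.  0.9] open 0.0940 grip 0.0
```

View pics/c2.png

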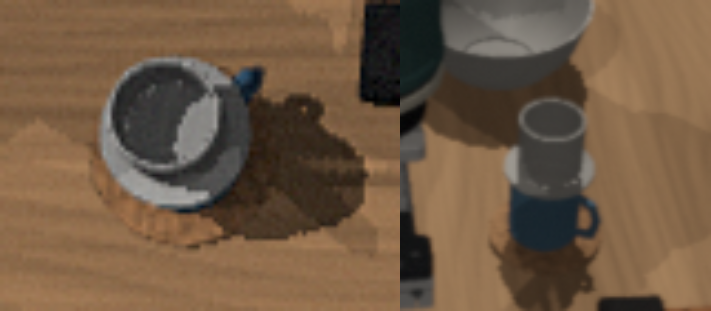

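The chamber sits level on the mug, with its rim centred near top pixel (236.6,165). Contact came at the nominal height, 0.126. Next comes the press, grasped by the stem.

Run:
```python
from h import *
c=ray(robot.camera_info("top"),(236.6,165),.147); print(c)
robot.move_linear([.472,-.194,.2],.2)
pick((.472,-.194),.081,90,.30,.06)
s=cv2.imread("pics/none") 
place((.650,.1185),.174,90,.30,.04,grab="3a")
robot.move_ptp([.603,-.123,.25],down(90)); snap(3); st("end")
t=cv2.imread("pics/top3.png")[140:210,200:290]; s=cv2.imread("pics/side3.png")[100:210,260:370]; a=cv2.imread("pics/side3a.png")[60:210,240:390]
cv2.imwrite("pics/c3.png",np.hstack([cv2.resize(t,(380,300)),cv2.resize(s,(210,300*210//300*0+300)),cv2.resize(a,(210,300))]))
```

```text
[0.6499892 0.1160678 0.147    ]
at part hit=False t23.3 [ 0.4721 -0.1941  0.0812] F [ 0.3 -0.9  0.5] open 0.0598 grip 0.0
gripped t24.1 [ 0.472 -0.194  0.081] F [-0.4 -0.2 -0.3] open 0.0090 grip 30.0
lifted t25.7 [ 0.4716 -0.1938  0.2989] F [ 0.   0.4 -1.3] open 0.0092 grip 30.0
down hit=True t28.8 [0.6499 0.1185 0.1724] F [-1.7 -0.2  6.9] open 0.0094 grip 30.0
open t29.7 [0.6495 0.1184 0.1718] F [ 0.4 -0.1  0.4] open 0.0402 grip 0.0
end t32.0 [ 0.6037 -0.121   0.2501] F [ 0.4 -0.5  0.1] open 0.0400 grip 0.0[ WARN:0@4.416] global loadsave.cpp:275 findDecoder imread_('pics/none'): can't open/read file: check file path/integrity
```

View pics/c3.png

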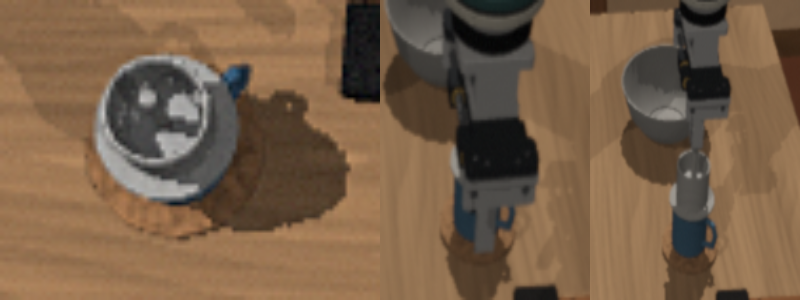

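The press stands in the chamber, with the stem tip near top pixel (234,162) and contact at the expected height. The lid is next, and I'll check the contact height before releasing it.

Run:
```python
from h import *
print("stem",ray(robot.camera_info("top"),(234.3,162.5),.182))
pick((.603,-.1225),.026,90,.26)
xy=(.650,.1175)
robot.move_ptp([*xy,.26],down(90)); robot.move_linear([*xy,.2],.12); snap("4a")
hit=robot.move_linear([*xy,.164],.025,threshold=4); st(f"down hit={hit}")
z=robot.get_state()["ee_pos"][2]
if hit and abs(z-.167)<.003:
    robot.gripper_to(.094); robot.pause(.2); st("open")
    robot.move_linear([*xy,.2],.08); robot.move_linear([*xy,.28],.2)
    robot.move_ptp([.45,-.15,.28],down(90)); snap(4)
    t=cv2.imread("pics/top4.png")[140:210,200:290]; s=cv2.imread("pics/side4.png")[100:210,260:370]
    cv2.imwrite("pics/c4.png",np.hstack([cv2.resize(t,(400,311)),cv2.resize(s,(311,311))]))
```

```text
stem [0.64932915 0.11716252 0.182     ]
at part hit=False t34.7 [ 0.603  -0.1226  0.0259] F [-0.   0.2 -0.5] open 0.0939 grip 0.0
gripped t35.3 [ 0.6032 -0.1224  0.0263] F [0.3 0.8 4.1] open 0.0653 grip 30.0
lifted t37.0 [ 0.6025 -0.1224  0.2588] F [-0.4  0.4 -1.1] open 0.0657 grip 30.0
down hit=True t39.9 [0.65   0.1175 0.1673] F [ 0.2 -0.7  6.3] open 0.0657 grip 30.0
open t40.7 [0.6495 0.1175 0.1665] F [-0.3 -0.8  0.9] open 0.0942 grip 0.0
```

View pics/c4.png

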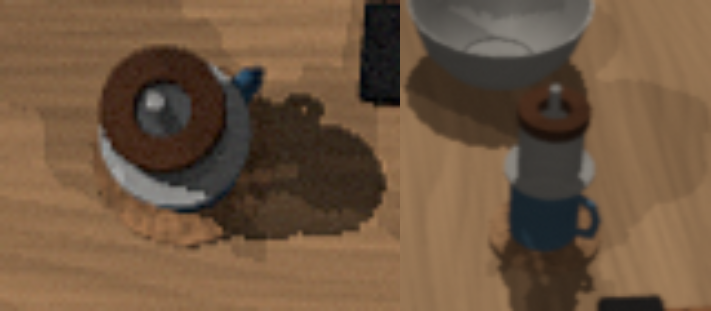

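The lid sits flat on the chamber with the stem up through its hole, tip at crop (156,101). The stack is straight and the gripper is clear of it.

```bash
python3 -c "
from rig import robot
robot.pause(.5); print(robot.sign_off())"
```

```text
the job is handed in; nothing more can be done
None
```

The job is done and handed in: the mug is on the coaster, with the chamber, press and seated lid stacked on it in that order, finishing at about 44 s on the robot's clock.

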